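# Stand the gift box jar-end down on the tray

### The arm

A 6-joint arm with a two-finger parallel gripper is mounted at the origin on the work surface. World frame = base frame: x ahead of the robot, y to its left, z up, the work surface at z = 0. Lengths are in m, angles in rad, forces in N, time in s.
With the tool pointing down it reaches from about 0.3 to 0.75 m from the base axis. Payload 8.5 kg.
Tool frame: the origin (TCP) lies at the very end of the fingers, on their centre line; the grasp point (between the pads) lies 19 mm behind it; z points along the fingers, y is the line along which they close (so a half turn about z gives the same grasp; the last joint's range is limited). The gripper opens to 85 mm and grips with 20 to 120 N. Pads are 22 mm wide; open, the fingers measure 114 mm over their backs; the gripper's body (76 mm by 85 mm) begins 54 mm behind the grasp point. The pads swing forward as they close: fully open they stand 13 mm farther back than shut.
Start: joints at [1.024, 0.381, 1.297, -0, 1.464, -0.215], TCP at [0.179, 0.52, 0.231] pointing down, gripper open.
Joint ranges: [-3.11, 3.11], [-0.89, 2.33], [0.22, 2.48], [-1.42, 4.56], [0.17, 2.85], [-2.88, 2.88]. Speed limits (rad/s): [2.39, 2.39, 3.14, 3.14, 3.14, 3.14].

### API

Orientations are given as a unit quaternion [x, y, z, w].
In Python, from station import arm gives the robot as it stands.
- The arm moves only by the shell command python3 -m crank 'ROWS' [FORCE]. ROWS is a JSON object of lists of equal length, an entry for each row: "linear": the shift along the tool's x, y, z as a fraction of full scale, a list of three; "yaw": the turn about the tool's z as a fraction of full scale; "claw": the opening, from 0 (shut) to 1 (fully open). In form: {"linear": [[dx, dy, dz], ...], "yaw": [yaw, ...], "claw": [claw, ...]}. A call has 1 to 12 rows; each row shifts and turns the commanded pose from where the row before left it, along the tool's axes as they then stand; what a row does not reach is not made up. Full scale, the value 1, is 0.4 m for a shift and pi/2 rad for a turn. A row lasts 1/12 s, in which the tool goes at most 41.7 mm and 7.16 degrees, less where a joint would pass 70% of its speed; a pose out of reach is approached as far as the arm can. A call with a number of a shift or a turn outside -1 to 1 is refused whole. A call with a gripper value outside its range is refused whole. The fingers move at their own pace and stop on an object; FORCE is the grip in N (left out, the last holds). Time passes only in rows, so rows that do not move let the fingers close. It gives the time, the measured TCP pose, the force, the opening and the grip force at its end, in the units of the state.
- arm.state(): the state, without advancing time (a new reading comes with each control period).
- arm.grab_frame(name): name is "side" or "top"; returns (picture, depth): 420x560x3 uint8, red, green, blue; 420x560 float32, m along the optical axis (not along the pixel's ray), 0 where there is no reading.
- arm.camera_params(name): a dict with "fx", "fy", "cx", "cy" (pixels), "pose" (4x4, takes a point from camera to world coordinates). Camera axes: x right, y up, looking along -z (the intrinsics and any distortion apply to the point x, -y, -z); pixel columns grow to the right and rows downward; lengths in m; the calibration is good to about 2 mm. A picture is of the moment at which its call begins. camera_params takes no time and is no camera call.
- arm.hand_in(): hands the job in; it is judged then, once.
Trained networks look in the newest picture that a camera, given by its name, has taken for a name from the list of things; names that differ only in an ending like _2 or _b are one class to them, and where a whole thing is asked for, a point or a joint stands for the part that bears it (a point fixed in the world has none). Each returns a list of dicts, best first, with "score" (0 to 1); they miss things now and then, are a little off and sometimes report something else, mostly with a low value. They report only what shows in the picture. A call takes as long as a camera call. They do not tell look-alikes from the thing itself.
- arm.silhouettes(camera, label): "mask" (420x560 bool, what is visible of it) and "box" ([centre column, centre row, width, height] in pixels, round what is visible of it).
- arm.pinpoint(camera, label): "uv" ([column, row] in pixels: a listed point, or the origin of a listed thing).
The state is a dict: "t": time; "q": joint angles; "qd": joint speeds; "joint_torque": joint torques, N m; "eef_pos": TCP position; "tcp_rot": TCP orientation; "force": force on the tool from outside, world axes, zero at the start; "moment": the same for the moment, N m; "grip_width": finger opening in m; "gripper_force": force on a finger pad.
Only numpy, scipy, OpenCV 4.12 (cv2) and the standard library are available. Lean on these libraries where they do the work, as an engineer would, in place of code of your own. Each camera call takes 0.05 s, during which the arm holds its last target. There are 200 camera calls.

### The job

The wooden gift box lying on the counter has a full jar packed out of sight at one end. Lift the box clear of the counter to find out which end is heavy, then stand it upright, heavy end down, in the free space on the wooden tray, setting it down gently. Never turn the heavy end uppermost, and leave everything else standing where it is.

Things in the scene. Friction and masses are not known exactly. Their poses are not given: they have to be found in the camera images.
- giftbox_centre (a point): Centre of the closed light-wood gift box lying flat on the counter: 184 mm long (its x axis), 58 mm wide (y) and high (z, up at the start). Both ends look alike. Weighs 0.5 to 0.75 kg, mostly the jar, which fills one half; which half is hidden and changes. A steel handle spans its top at mid-length. Small things stand 40 mm or more off its long sides; 70 mm beyond each end is clear
- giftbox: The same gift box; origin at the centre of the face it lies on at the start, 29 mm under giftbox_centre; axes as giftbox_centre. The jar inside it (jar_c0 in the rules) cannot be seen and its place is not reported
- bail_bar (a point): Middle of the grip bar of the gift box's steel handle: a round bar 6 mm thick and 67 mm long, parallel to the box's y axis. Two arms join it to pivots at mid-length of the box's sides, 48 mm above its underside and 46 mm below the bar, so with the handle upright the bar is 94 mm above the counter. Hung by the bar, the box swings freely and its heavy end dips about 50 degrees
- bail (a joint): Angle of the handle on the box, rad: 0 stands straight up, + leans to the box's +x end, - to its -x end (-1.3 to 1.3). It stays where it is put by light friction (0.012 N m) and gives way to a light push
- tray: Fixed oak serving tray, outside 226 mm (its x axis) by 306 mm (y), rim 26 mm high and 8 mm thick, floor 8 mm thick; origin under its centre on the counter. It may lie turned any way. Three of its four quarters hold the twin box, the jug and a tumbler; one quarter, at -x -y, is free
- tray_floor (a point): Centre of the tray's floor, on its upper side, 8 mm above the counter; axes as the tray. The floor inside the rim is 210 mm (x) by 290 mm (y)
- twin_centre (a point): Middle (92 mm up) of a second gift box of the same kind, loose, already standing on end on the tray: 58 by 58 mm, 184 mm high, its handle folded against the side at its +x and reaching 6 mm out
- jug_centre (a point): Middle axis, 78 mm up, of a white ceramic jug standing on the tray: 84 mm across at the foot, 68 mm at the top, 155 mm high, its handle reaching 69 mm out along its +y axis. Loose
- tumbler_a_centre (a point): Middle (45 mm up) of a loose clear tumbler on the tray, 66 mm across, 90 mm high
- tumbler_b_centre (a point): Middle (45 mm up) of a loose clear tumbler on the counter near the lying gift box, 66 mm across, 90 mm high
- bowl_centre (a point): Middle (25 mm up) of a loose white bowl near the lying gift box, 110 mm across, 50 mm high
- mill_centre (a point): Middle (55 mm up) of a loose dark wooden pepper mill standing near the lying gift box, 50 mm across, 116 mm high
- ramekin_centre (a point): Middle (21 mm up) of a loose white ramekin near the lying gift box, 76 mm across, 42 mm high
Not all that is in view belongs to the job. Leave any red look-alike of the giftbox alone.

How it is judged:
On the way:
1. the gift box is lifted clear of the counter, not yet upright (height (world z) of giftbox_centre above 0.06 m and angle between giftbox_centre's own x axis and vertical between 0.35 and 2.79 rad and contact force between giftbox and table below 0.1 N), for 0.2 s.
At the end, for the whole second after the job is handed in: The gift box stands on the floor of the tray, within the rim, jar end down, within 4 degrees of upright, at rest and let go of (((x of jar_c0 in the frame of giftbox_centre above 0 m and angle between giftbox_centre's own x axis and vertical above 3.0716 rad) or (x of jar_c0 in the frame of giftbox_centre below 0 m and angle between giftbox_centre's own x axis and vertical below 0.07 rad)) and x of giftbox_centre in the frame of tray_floor between -0.085 and 0.085 m and y of giftbox_centre in the frame of tray_floor between -0.125 and 0.125 m and z of giftbox_centre in the frame of tray_floor between 0.088 and 0.096 m and contact force between giftbox and tray above 2 N and linear speed of giftbox below 0.02 m/s and contact force between giftbox and the fingers below 0.1 N); the robot touches nothing.
It fails at once if the heavy end of the gift box is raised more than 40 degrees above the light end ((x of jar_c0 in the frame of giftbox_centre above 0 m and angle between giftbox_centre's own x axis and vertical below 0.87 rad) or (x of jar_c0 in the frame of giftbox_centre below 0 m and angle between giftbox_centre's own x axis and vertical above 2.27 rad)).
It fails at once if the gift box is dropped or slammed onto the tray: faster than 0.35 m/s within 38 mm of its floor (linear speed of giftbox above 0.35 m/s and z of giftbox_centre in the frame of tray_floor below 0.13 m and x of giftbox_centre in the frame of tray_floor between -0.105 and 0.105 m and y of giftbox_centre in the frame of tray_floor between -0.145 and 0.145 m).
It fails at once if one of the other things is moved by more than 20 mm (distance of any of twin_centre, jug_centre, tumbler_a_centre, tumbler_b_centre, bowl_centre, mill_centre, ramekin_centre from where it was at the start of the episode above 0.02 m).
It also fails if it takes over 67 s, if anything falls off the work surface, if the arm or the gripper's body presses on something with over 40 N, if the wrist force passes 120 N, or if a joint passes its speed limit or range.

## Working session

There is one attempt and no reset: what is moved stays moved. The work goes in short steps, Python scripts to look and compute and a shell command to move; the robot and the scene stay as the last step left them, time stands still between calls to the robot, and variables do not carry over. Pictures are saved under pics/ and viewed, at most 10 in all, crops included, and the job is handed in when it is done.

```bash
ls; mkdir -p pics
cat > h.py <<'E'
import numpy as np, cv2
from station import arm
def w(cam,uv,z=None,depth=None):
    p=arm.camera_params(cam);P=np.array(p['pose'])
    d=np.array([(uv[0]-p['cx'])/p['fx'],-(uv[1]-p['cy'])/p['fy'],-1.])
    r=P[:3,:3]@d;o=P[:3,3]
    s=(z-o[2])/r[2] if z is not None else depth
    return o+s*r
E
python3 - <<'E'
from h import *
for c in('top','side'):
    im,d=arm.grab_frame(c); cv2.imwrite(f'pics/{c}0.png',im[:,:,::-1]); np.save(f'{c}d.npy',d)
    print(c,arm.camera_params(c))
    for n in ['giftbox_centre','bail_bar','tray_floor','twin_centre','jug_centre','tumbler_a_centre','bowl_centre','mill_centre','ramekin_centre']:
        z={'giftbox_centre':.029,'bail_bar':.094,'tray_floor':.008,'twin_centre':.1,'jug_centre':.086,'tumbler_a_centre':.05,'bowl_centre':.025,'mill_centre':.055,'ramekin_centre':.021}[n]
        for r in arm.pinpoint(c,n): print(n,round(r['score'],2),np.round(r['uv'],1),w(c,r['uv'],z).round(3))
print(arm.state())
E
```

```text
pics
top {'fx': 458.9700658075547, 'fy': 458.9700658075547, 'cx': 281.69838092695926, 'cy': 207.27988616210263, 'pose': array([[-0.00670898,  0.99796582, -0.06339718,  0.42854176],
       [-0.99996936, -0.00643972,  0.00445063, -0.02753397],
       [ 0.00403332,  0.06342509,  0.99797845,  1.0320954 ],
       [ 0.        ,  0.        ,  0.        ,  1.        ]])}
giftbox_centre 0.83 [378.1 180.3] [ 0.55  -0.244  0.029]
giftbox_centre 0.79 [395.8 308.4] [ 0.272 -0.277  0.029]
bail_bar 0.68 [401.9 311. ] [ 0.277 -0.273  0.094]
bail_bar 0.55 [376.2 176.2] [ 0.551 -0.227  0.094]
twin_centre 0.87 [216.3 156.1] [0.594 0.102 0.1  ]
jug_centre 0.84 [171.5 134.7] [0.642 0.197 0.086]
tumbler_a_centre 0.69 [377.6 181.3] [ 0.546 -0.239  0.05 ]
tumbler_a_centre 0.67 [175.4 236.7] [0.43  0.195 0.05 ]
bowl_centre 0.63 [402.7 122.4] [ 0.68  -0.303  0.025]
bowl_centre 0.29 [182.8 187. ] [0.539 0.186 0.025]
mill_centre 0.57 [417.9 231.8] [ 0.436 -0.321  0.055]
ramekin_centre 0.94 [350.1 126.8] [ 0.672 -0.186  0.021]
side {'fx': 404.8344342097734, 'fy': 404.8344342097734, 'cx': 280.6921736136349, 'cy':
[... 844 characters left out ...]
9 -0.194  0.021]
{'t': 1.0, 'q': array([ 1.02372262e+00,  3.80670496e-01,  1.29740614e+00,  2.57466130e-05,
        1.46361884e+00, -2.15300824e-01]), 'qd': array([-0.00035846, -0.00119982,  0.0001628 , -0.00064811,  0.00054406,
       -0.00167762]), 'joint_torque': array([ 1.08121345e-03, -4.48323512e+01, -2.31467092e+01, -1.44451978e-04,
        4.79005412e-04,  3.43412160e-05]), 'eef_pos': array([0.17913327, 0.51999328, 0.23128245]), 'tcp_rot': array([ 1.65128026e-01,  9.86272139e-01, -4.29600749e-05, -3.10070708e-05]), 'force': array([-0.83537173,  0.22953356,  0.26777966]), 'moment': array([ 0.01050137, -0.02372466, -0.01227059]), 'gripper_force': 0.0, 'grip_width': 0.08530460904512142}
```

Run:
```python
import cv2,numpy as np
a=cv2.imread('pics/top0.png');b=cv2.imread('pics/side0.png')
cv2.imwrite('pics/t0.png',cv2.resize(a,(800,600)));cv2.imwrite('pics/s0.png',cv2.resize(b,(800,600)))
```

```text
(no output)
```

View pics/t0.png

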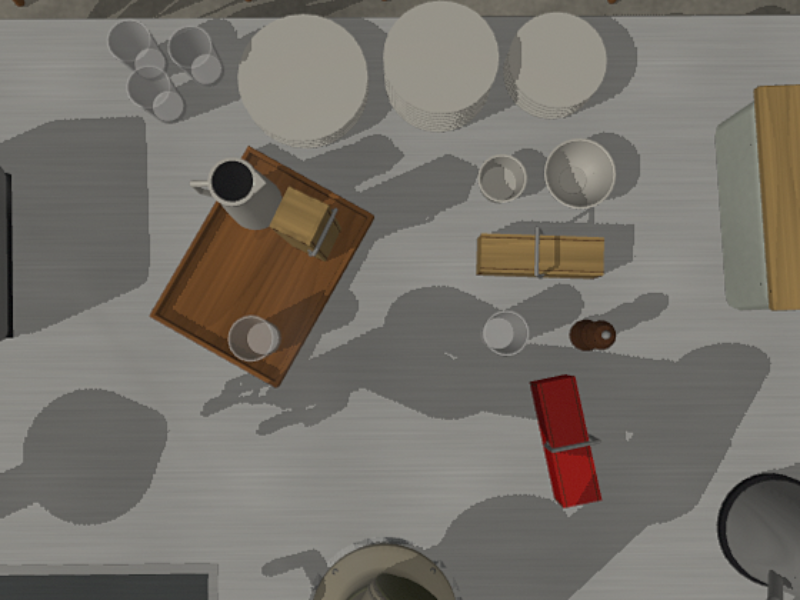

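View pics/s0.png

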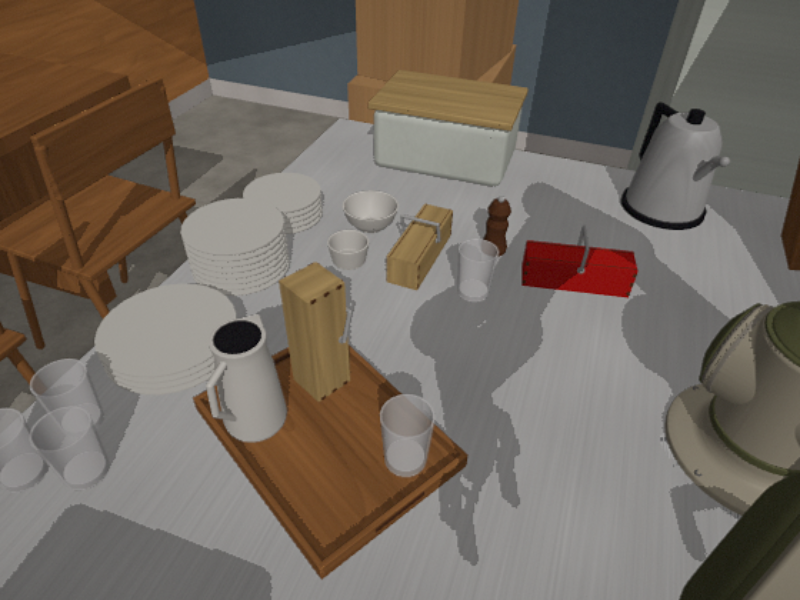

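Two boxes of the kind lie on the counter. The light-wood box, at (540,255) in the enlarged top view, fits the description: it has the ramekin, bowl, tumbler and mill around it. The red box at (565,440) is the look-alike. The twin stands on the tray at (305,220), and the tray's free quarter is at its left corner, around (195,295).

Run:
```python
from h import *
im,d=arm.grab_frame('top')
p=arm.camera_params('top');P=np.array(p['pose'])
v,u=np.mgrid[:420,:560]
X=np.stack([(u-p['cx'])/p['fx']*d,-(v-p['cy'])/p['fy']*d,-d],-1)@P[:3,:3].T+P[:3,3]
def rect(m,n):
    q=X[m][:,:2].astype(np.float32);r=cv2.minAreaRect(q);print(n,len(q),np.round(r[0],4),np.round(r[1],4),round(r[2],2),'z',np.percentile(X[m][:,2],[5,50,95]).round(3))
reg=(u>325)&(u<430)&(v>155)&(v<205)
rect(reg&(X[...,2]>.052)&(X[...,2]<.064)&(d>0),'box top')
rect(reg&(X[...,2]>.08)&(X[...,2]<.11)&(d>0),'bar')
reg=(u>95)&(u<270)&(v>95)&(v<280)
rect(reg&(X[...,2]>.022)&(X[...,2]<.030)&(d>0),'tray rim')
for c in [(171,104),(261,151),(194,270),(106,220)]: print(w('top',c,.026).round(3))
def cl(a,n,z0,z1):
    m=(d>0)&(X[...,2]>z0)&(X[...,2]<z1)&(abs(X[...,0]-a[0])<.07)&(abs(X[...,1]-a[1])<.07)
    q=X[m]; print(n,len(q)); 
    if len(q)>5: (c,r)=cv2.minEnclosingCircle(q[:,:2].astype(np.float32));print(np.round(c,3),round(r,3))
cl((.642,.197),'jug',.14,.17);cl((.432,.19),'tumb a',.085,.105);cl((.59,.104),'twin top',.187,.197)
cl((.43,-.32),'mill',.09,.12);cl((.43,-.18),'tumb b',.06,.1);cl((.674,-.306),'bowl',.04,.06);cl((.675,-.19),'ram',.035,.05)
cv2.imwrite('pics/crop1.png',cv2.resize(im[140:300,320:450,::-1],None,fx=4,fy=3.7))
```

```text
box top 2264 [ 0.5507 -0.2407] [0.1852 0.0698] 87.16 z [0.054 0.057 0.06 ]
bar 104 [ 0.5519 -0.2259] [0.0705 0.0088] 0.3 z [0.089 0.093 0.095]
tray rim 1627 [0.5752 0.1667] [0.2261 0.3827] 60.46 z [0.022 0.025 0.028]
[0.724 0.213 0.026]
[0.618 0.013 0.026]
[0.357 0.16  0.026]
[0.467 0.353 0.026]
jug 1084
[0.61  0.198] 0.07
tumb a 214
[0.43  0.185] 0.033
twin top 985
[0.588 0.104] 0.04
mill 306
[ 0.431 -0.315] 0.022
tumb b 273
[ 0.41  -0.204] 0.067
bowl 457
[ 0.677 -0.303] 0.055
ram 285
[ 0.678 -0.207] 0.06
```

View pics/crop1.png

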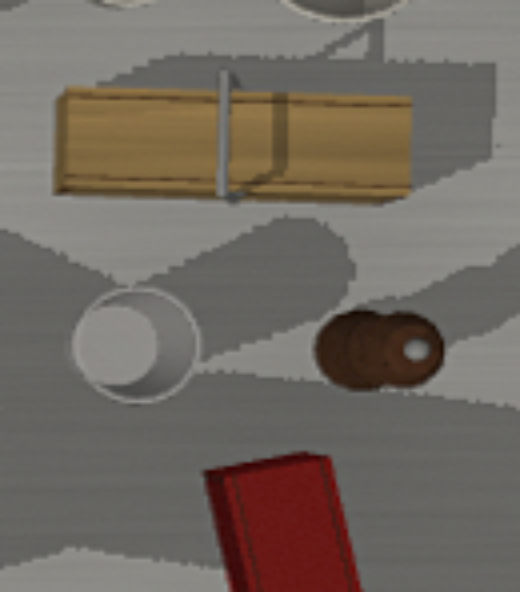

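The crop confirms it. The light-wood box lies at the top (crop 60-412, 90-200) with its handle leaning slightly to the left, and the red look-alike sits below. I'll go above the bar.

```bash
python3 -m crank '{"linear":[[0,0,0],[0,0,0],[0,0,0],[-0.02,-0.038,0],[-0.041,-0.0767,0],[-0.041,-0.0767,0],[-0.041,-0.0767,0],[-0.041,-0.0767,0],[-0.041,-0.0767,0],[-0.041,-0.0767,0],[-0.041,-0.0767,0],[-0.041,-0.0767,0]],"yaw":[-0.065,-0.065,-0.065,0,0,0,0,0,0,0,0,0],"claw":[0.6,0.6,0.6,0.6,0.6,0.6,0.6,0.6,0.6,0.6,0.6,0.6]}' 30
python3 -m crank '{"linear":[[-0.041,-0.0767,0],[-0.041,-0.0767,0],[-0.041,-0.0767,0],[-0.041,-0.0767,0],[-0.041,-0.0767,0],[-0.041,-0.0767,0],[-0.041,-0.0767,0],[-0.041,-0.0767,0],[-0.041,-0.0767,0],[-0.041,-0.0767,0],[-0.041,-0.0767,0],[-0.041,-0.0767,0]],"yaw":[0,0,0,0,0,0,0,0,0,0,0,0],"claw":[0.6,0.6,0.6,0.6,0.6,0.6,0.6,0.6,0.6,0.6,0.6,0.6]}'
python3 -m crank '{"linear":[[-0.041,-0.0767,0],[-0.041,-0.0767,0],[-0.041,-0.0767,0],[-0.041,-0.0767,0],[0,0,0],[0,0,0]],"yaw":[0,0,0,0,0,0],"claw":[0.6,0.6,0.6,0.6,0.6,0.6]}'
```

```text
t: 2.05
eef_pos: [0.312, 0.2544, 0.2315]
tcp_rot: [0.013, 1.0, 0.0, 0.0]
force: [1.4, -0.0, -0.0]
grip_width: 0.0514
gripper_force: 0.0
t: 3.05
eef_pos: [0.4995, -0.119, 0.2314]
tcp_rot: [0.013, 1.0, -0.0, 0.0]
force: [0.5, 0.7, 0.6]
grip_width: 0.0512
gripper_force: 0.0
t: 3.55
eef_pos: [0.5616, -0.2428, 0.2303]
tcp_rot: [0.014, 1.0, 0.0, -0.0]
force: [0.4, 0.0, 0.4]
grip_width: 0.0512
gripper_force: 0.0
```

```bash
python3 -m crank '{"linear":[[0.025,0.0425,0],[0,0,0.06],[0,0,0.06],[0,0,0.06],[0,0,0.06],[0,0,0.06],[0,0,0.04],[0,0,0.025],[0,0,0],[0,0,0],[0,0,0],[0,0,0]],"yaw":[0,0,0,0,0,0,0,0,0,0,0,0],"claw":[0.6,0.6,0.6,0.6,0.6,0.6,0.6,0.6,0.6,0,0,0]}' 60
python3 -m crank '{"linear":[[0,0,0],[0,0,0],[0,0,0],[0,0,0],[0,0,-0.02],[0,0,-0.02],[0,0,-0.02],[0,0,-0.02],[0,0,0],[0,0,0]],"yaw":[0,0,0,0,0,0,0,0,0,0],"claw":[0,0,0,0,0,0,0,0,0,0]}'
```

```text
t: 4.55
eef_pos: [0.5524, -0.2245, 0.0867]
tcp_rot: [0.013, 1.0, -0.001, 0.001]
force: [-1.1, 0.2, 0.5]
grip_width: 0.0156
gripper_force: 0.0
t: 5.38
eef_pos: [0.5521, -0.2247, 0.1181]
tcp_rot: [0.013, 1.0, -0.001, 0.001]
force: [0.0, -1.8, -2.9]
grip_width: 0.0025
gripper_force: 58.9
```

```bash
python3 -m crank '{"linear":[[0,0,-0.02],[0,0,-0.02],[0,0,-0.02],[0,0,-0.02],[0,0,-0.02],[0,0,-0.02],[0,0,-0.02],[0,0,-0.01],[0,0,0],[0,0,0],[0,0,0],[0,0,0]],"yaw":[0,0,0,0,0,0,0,0,0,0,0,0],"claw":[0,0,0,0,0,0,0,0,0,0,0,0]}'
python3 - <<'E'
from h import *
a=arm.grab_frame('side')[0];b=arm.grab_frame('top')[0]
cv2.imwrite('pics/lift.png',np.hstack([cv2.resize(a[100:260,200:360,::-1],(400,400)),cv2.resize(b[110:250,310:450,::-1],(400,400))]))
E
```

```text
t: 6.38
eef_pos: [0.5517, -0.2242, 0.1767]
tcp_rot: [0.013, 1.0, 0.0, -0.0]
force: [-0.4, 0.3, -5.6]
grip_width: 0.0028
gripper_force: 58.7
```

View pics/lift.png

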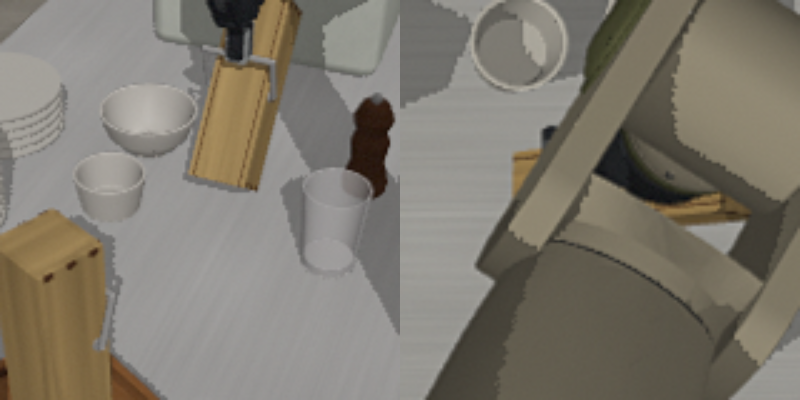

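The handle holds the box clear of the counter, and its tray-side (+y) end dips, at about (225,180) in the left crop. That makes +y the heavy end. I'll raise it a little more to be sure of the clearance, lay it back down, and then take it by the light (-y) end.

```bash
python3 -m crank '{"linear":[[0,0,-0.025],[0,0,-0.025],[0,0,0],[0,0,0],[0,0,0],[0,0,0],[0,0,0],[0,0,0.02],[0,0,0.02],[0,0,0.02],[0,0,0.02],[0,0,0.02]],"yaw":[0,0,0,0,0,0,0,0,0,0,0,0],"claw":[0,0,0,0,0,0,0,0,0,0,0,0]}'
python3 -m crank '{"linear":[[0,0,0.02],[0,0,0.02],[0,0,0.02],[0,0,0.02],[0,0,0.02],[0,0,0.02],[0,0,0.02],[0,0,0.02],[0,0,0.0125],[0,0,0],[0,0,0],[0,0,0]],"yaw":[0,0,0,0,0,0,0,0,0,0,0,0],"claw":[0,0,0,0,0,0,0,0,0,0,0,0]}'
python3 -m crank '{"linear":[[0,0,0],[0,0,0],[0,0,0],[0,0,0]],"yaw":[0,0,0,0],"claw":[0.6,0.6,0.6,0.6]}'
python3 -m crank '{"linear":[[0,0,-0.04],[0,0,-0.06],[0,0,-0.06],[0,0,-0.06],[0,0,-0.06],[0,0.05,-0.06],[0,0.08,0],[0,0.08,0],[0,0.08,0],[0,0.08,0],[0,0.08,0],[0,0.08,0]],"yaw":[0,0,0,0,0,0.07,0,0,0,0,0,0],"claw":[1,1,1,1,1,1,1,1,1,1,1,1]}'
python3 - <<'E'
from h import *
im,d=arm.grab_frame('top')
p=arm.camera_params('top');P=np.array(p['pose'])
v,u=np.mgrid[:420,:560]
X=np.stack([(u-p['cx'])/p['fx']*d,-(v-p['cy'])/p['fy']*d,-d],-1)@P[:3,:3].T+P[:3,3]
for n,z0,z1 in (('box',.052,.064),('bar',.078,.1)):
    m=(u>310)&(u<440)&(v>150)&(v<210)&(X[...,2]>z0)&(X[...,2]<z1)&(d>0)
    r=cv2.minAreaRect(X[m][:,:2].astype(np.float32));print(n,m.sum(),np.round(r[0],4),np.round(r[1],4),round(r[2],2))
cv2.imwrite('pics/down.png',cv2.resize(im[80:300,200:480,::-1],(800,600)))
E
```

```text
t: 7.48
eef_pos: [0.5517, -0.2242, 0.156]
tcp_rot: [0.013, 1.0, 0.0, -0.0]
force: [0.1, -0.3, -4.9]
grip_width: 0.003
gripper_force: 58.9
t: 8.48
eef_pos: [0.552, -0.2242, 0.0884]
tcp_rot: [0.013, 1.0, 0.0, 0.0]
force: [-0.9, -3.0, 1.3]
grip_width: 0.0027
gripper_force: 58.8
t: 8.82
eef_pos: [0.5518, -0.2241, 0.0882]
tcp_rot: [0.013, 1.0, 0.0, -0.0]
force: [-0.6, -4.5, -2.6]
grip_width: 0.0507
gripper_force: 2.0
t: 9.82
eef_pos: [0.5781, -0.0119, 0.2244]
tcp_rot: [0.068, 0.998, 0.0, -0.0]
force: [0.4, 0.9, 0.8]
grip_width: 0.0854
gripper_force: 0.0
box 1816 [ 0.5504 -0.2953] [0.1484 0.0718] 89.33
bar 109 [ 0.5505 -0.284 ] [0.01   0.0717] 86.9
```

View pics/down.png

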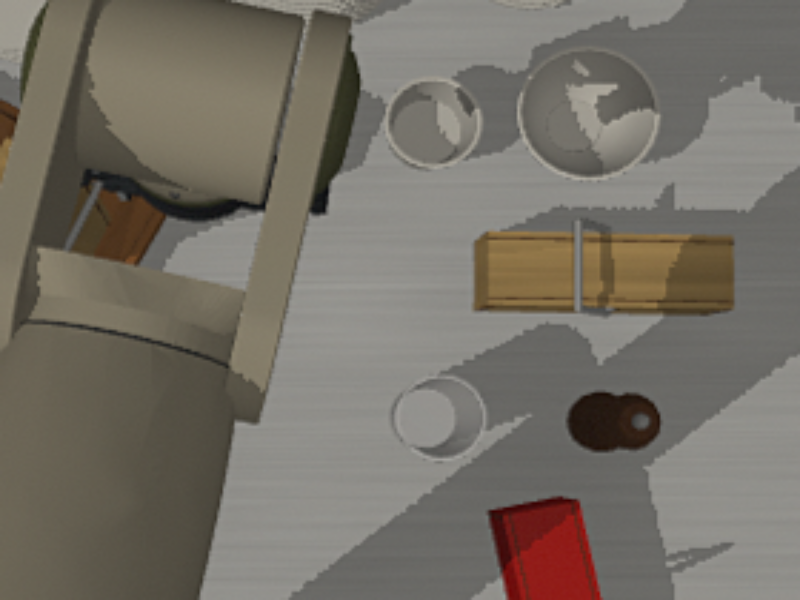

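The box lies flat again, at (475-734, 235-312), with its handle leaning a little to +y. It has slid toward -y, but the neighbours have not moved. I'll remeasure it.

Run:
```python
from h import *
im,d=arm.grab_frame('top')
p=arm.camera_params('top');P=np.array(p['pose'])
v,u=np.mgrid[:420,:560]
X=np.stack([(u-p['cx'])/p['fx']*d,-(v-p['cy'])/p['fy']*d,-d],-1)@P[:3,:3].T+P[:3,3]
m=(u>310)&(u<480)&(v>155)&(v<205)&(X[...,2]>.055)&(X[...,2]<.064)&(d>0)
q=X[m];r=cv2.minAreaRect(q[:,:2].astype(np.float32));print('box',m.sum(),np.round(r[0],4),np.round(r[1],4),round(r[2],2),np.median(q[:,0]))
for y in(-.24,-.27,-.31,-.34,-.37): 
    s=q[abs(q[:,1]-y)<.008]; print(y,np.percentile(s[:,0],[3,97]).round(4))
m=(u>370)&(u<480)&(v>90)&(v<155)&(X[...,2]>.03)&(d>0)
print('bowl',[np.round(t,3) for t in cv2.minEnclosingCircle(X[m][:,:2].astype(np.float32))])
```

```text
box 1992 [ 0.5502 -0.3136] [0.1848 0.0711] 88.83 0.5495017825334383
-0.24 [0.5247 0.5798]
-0.27 [0.5239 0.5796]
-0.31 [0.5193 0.5816]
-0.34 [0.5214 0.5768]
-0.37 [0.5219 0.5766]
bowl [array([ 0.677, -0.303]), np.float64(0.055)]
```

```bash
python3 -m crank '{"linear":[[0,0,0],[0,0,0],[0,0,0],[0,0,0],[0,0,0],[0,0,0],[0,0,0],[0,0,0],[0,0,0],[0,0,0],[0,0,0],[0,0,0]],"yaw":[0.0713,0.0713,0.0713,0.0713,0.0713,0.0713,0.0713,0.0713,0.0713,0.0713,0.0713,0.0713],"claw":[1,1,1,1,1,1,1,1,1,1,1,1]}'
python3 -m crank '{"linear":[[0,0,0],[-0.0757,-0.0045,0],[-0.0757,-0.0045,0],[-0.0757,-0.0045,0],[-0.0757,-0.0045,0],[-0.0757,-0.0045,0],[-0.0757,-0.0045,0],[-0.0757,-0.0045,0],[-0.0757,-0.0045,0],[-0.0757,-0.0045,0],[-0.0757,-0.0045,0],[-0.0757,-0.0045,0]],"yaw":[0.0713,0,0,0,0,0,0,0,0,0,0,0],"claw":[1,1,1,1,1,1,1,1,1,1,1,1]}'
python3 -m crank '{"linear":[[-0.0757,-0.0045,0],[0,0,0],[0,0,0]],"yaw":[0,0,0],"claw":[1,1,1]}'
```

```text
t: 10.92
eef_pos: [0.5781, -0.0143, 0.2242]
tcp_rot: [0.676, 0.737, 0.0, -0.0]
force: [-1.1, 0.4, -0.4]
grip_width: 0.0853
gripper_force: 0.0
t: 11.92
eef_pos: [0.551, -0.3483, 0.2242]
tcp_rot: [0.714, 0.7, 0.0, -0.0]
force: [0.3, 0.2, -0.0]
grip_width: 0.0859
gripper_force: 0.0
t: 12.17
eef_pos: [0.5484, -0.3783, 0.2235]
tcp_rot: [0.715, 0.699, 0.0, -0.001]
force: [0.0, 0.3, 1.0]
grip_width: 0.0857
gripper_force: 0.0
```

```bash
python3 -m crank '{"linear":[[0.005,0.001,0.07],[0,0,0.07],[0,0,0.07],[0,0,0.07],[0,0,0.07],[0,0,0.06],[0,0,0.05],[0,0,0.04],[0,0,0.0388],[0,0,0],[0,0,0],[0,0,0]],"yaw":[0,0,0,0,0,0,0,0,0,0,0,0],"claw":[1,1,1,1,1,1,1,1,1,1,1,1]}' 25
python3 -m crank '{"linear":[[0,0,0],[0,0,0],[0,0,0],[0,0,0],[0,0,0],[0,0,0]],"yaw":[0,0,0,0,0,0],"claw":[0.4,0.4,0.4,0.4,0.4,0.4]}'
```

```text
t: 13.17
eef_pos: [0.5502, -0.3747, 0.0101]
tcp_rot: [0.714, 0.7, 0.0, 0.001]
force: [0.2, 0.4, 1.2]
grip_width: 0.0856
gripper_force: 0.0
t: 13.67
eef_pos: [0.5499, -0.3751, 0.0099]
tcp_rot: [0.714, 0.7, -0.0, 0.001]
force: [-1.5, 1.1, 7.2]
grip_width: 0.0581
gripper_force: 28.2
```

```bash
python3 -m crank '{"linear":[[0.008,0,-0.024],[0.008,0,-0.024],[0.008,0,-0.024],[0.008,0,-0.024],[0.014,0,-0.021],[0.014,0,-0.021],[0.014,0,-0.021],[0.014,0,-0.021],[0.019,0,-0.017],[0.019,0,-0.017],[0.019,0,-0.017],[0.019,0,-0.017]],"yaw":[0,0,0,0,0,0,0,0,0,0,0,0],"claw":[0.4,0.4,0.4,0.4,0.4,0.4,0.4,0.4,0.4,0.4,0.4,0.4]}'
python3 -m crank '{"linear":[[0.023,0,-0.0115],[0.023,0,-0.0115],[0.023,0,-0.0115],[0.023,0,-0.0115],[0.025,0,-0.005],[0.025,0,-0.005],[0.025,0,-0.005],[0.025,0,-0.005],[0,0,0],[0,0,0]],"yaw":[0,0,0,0,0,0,0,0,0,0],"claw":[0.4,0.4,0.4,0.4,0.4,0.4,0.4,0.4,0.4,0.4]}'
python3 - <<'E'
from h import *
a,d=arm.grab_frame('side')
cv2.imwrite('pics/tilt.png',cv2.resize(a[60:270,180:460,::-1],(800,600)))
E
```

```text
t: 14.67
eef_pos: [0.551, -0.3083, 0.1085]
tcp_rot: [0.714, 0.7, -0.0, -0.0]
force: [0.1, -1.3, -5.2]
grip_width: 0.0578
gripper_force: 26.7
t: 15.5
eef_pos: [0.5527, -0.232, 0.1345]
tcp_rot: [0.714, 0.7, -0.0, 0.0]
force: [-0.2, -0.0, -5.9]
grip_width: 0.058
gripper_force: 26.6
```

View pics/tilt.png

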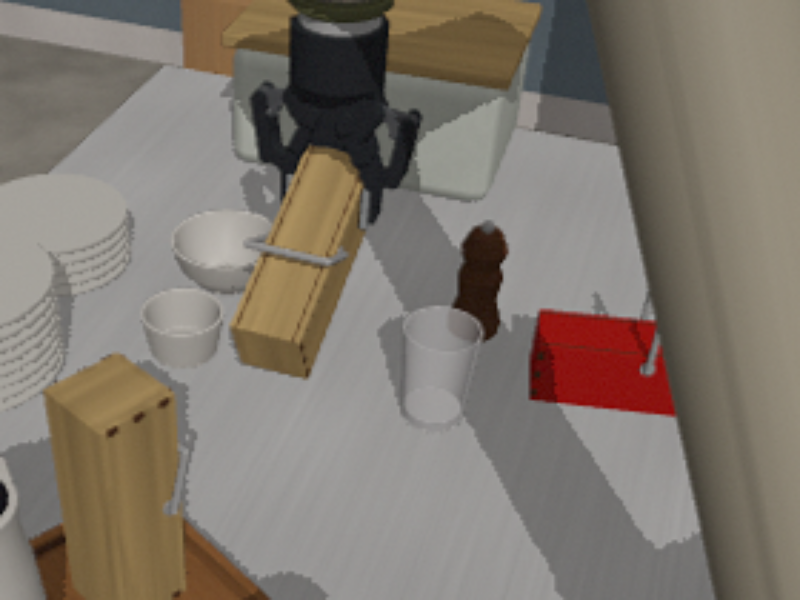

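The box hangs at about 45° with the heavy end down (pixel (270,350)), and the pads' friction is holding it there. I'll ease the grip to 20 N, jerk it upward, and measure the dip.

```bash
cat >> h.py <<'E'
def dip(pt,cam='side'):
    im,d=arm.grab_frame(cam); p=arm.camera_params(cam);P=np.array(p['pose'])
    v,u=np.mgrid[:420,:560]
    X=np.stack([(u-p['cx'])/p['fx']*d,-(v-p['cy'])/p['fy']*d,-d],-1)@P[:3,:3].T+P[:3,3]
    hsv=cv2.cvtColor(im,cv2.COLOR_RGB2HSV)
    m=(d>0)&(hsv[...,0]>8)&(hsv[...,0]<28)&(hsv[...,1]>70)&(np.linalg.norm(X-pt,axis=-1)<.19)&(X[...,2]>.012)
    m=cv2.erode(m.astype(np.uint8),np.ones((3,3)))>0
    q=X[m]; c=q.mean(0); e=np.linalg.svd(q-c,full_matrices=False)[2][0]
    e*=-np.sign(e[2]); print(m.sum(),'centroid',c.round(3),'axis down',e.round(3),'dip',np.degrees(np.arcsin(-e[2])).round(1),'minz',q[:,2].min().round(3),'ylim',np.percentile(q[:,1],[1,99]).round(3))
    return im,m,q
E
python3 - <<'E'
from h import *
dip(arm.state()['eef_pos']+[0,.06,-.03])
E
python3 -m crank '{"linear":[[0,0,0],[0,0,0],[0,0,-0.1],[0,0,-0.1],[0,0,0],[0,0,0.03],[0,0,0.03],[0,0,0.03],[0,0,0],[0,0,-0.1],[0,0,-0.1],[0,0,0]],"yaw":[0,0,0,0,0,0,0,0,0,0,0,0],"claw":[0.4,0.4,0.4,0.4,0.4,0.4,0.4,0.4,0.4,0.4,0.4,0.4]}' 20
python3 - <<'E'
from h import *
dip(arm.state()['eef_pos']+[0,.06,-.03])
E
```

```text
1880 centroid [ 0.547 -0.159  0.138] axis down [ 0.152  0.931 -0.332] dip 19.4 minz 0.035 ylim [-0.302 -0.086]
t: 16.6
eef_pos: [0.5546, -0.2339, 0.2671]
tcp_rot: [0.714, 0.7, 0.002, 0.007]
force: [-1.2, -0.6, -4.2]
grip_width: 0.0577
gripper_force: 24.5
2142 centroid [ 0.552 -0.178  0.251] axis down [-0.027  0.686 -0.727] dip 46.6 minz 0.162 ylim [-0.244 -0.115]
```

```bash
python3 -m crank '{"linear":[[0,0,0.1],[0,0,0.1],[0,0,-0.1],[0,0,-0.1],[0,0,0.1],[0,0,0.1],[0,0,-0.1],[0,0,-0.1],[0,0,0],[0,0,0]],"yaw":[0,0,0,0,0,0,0,0,0,0],"claw":[0.4,0.4,0.4,0.4,0.4,0.4,0.4,0.4,0.4,0.4]}' 20
python3 - <<'E'
from h import *
dip(arm.state()['eef_pos']+[0,.06,-.03])
E
python3 -m crank '{"linear":[[0,0,0],[0,0,0],[0,0,0],[0,0,0]],"yaw":[0,0,0,0],"claw":[0.66,0.66,0.66,0.66]}' 20
python3 - <<'E'
from h import *
dip(arm.state()['eef_pos']+[0,.06,-.03])
E
```

```text
t: 17.48
eef_pos: [0.5531, -0.2329, 0.2597]
tcp_rot: [0.714, 0.7, 0.0, 0.002]
force: [0.2, 0.6, -6.9]
grip_width: 0.0578
gripper_force: 24.3
1943 centroid [ 0.552 -0.198  0.233] axis down [-0.033  0.483 -0.875] dip 61.1 minz 0.137 ylim [-0.242 -0.152]
t: 17.87
eef_pos: [0.5525, -0.2325, 0.2576]
tcp_rot: [0.714, 0.7, -0.0, -0.001]
force: [0.4, 0.7, -5.9]
grip_width: 0.0576
gripper_force: 24.3
1929 centroid [ 0.551 -0.198  0.231] axis down [-0.034  0.487 -0.873] dip 60.8 minz 0.135 ylim [-0.241 -0.152]
```

```bash
python3 -m crank '{"linear":[[-0.02,0,0.03],[-0.045,0,0.06],[-0.07,0,0.075],[0.075,0,-0.07],[0.055,0,-0.065],[0.035,0,-0.03],[0.015,0,-0.015],[-0.02,0,0.03],[-0.045,0,0.06],[-0.07,0,0.075],[0.075,0,-0.07],[0.055,0,-0.06]],"yaw":[0,0,0,0,0,0,0,0,0,0,0,0],"claw":[0.4,0.4,0.4,0.4,0.4,0.4,0.4,0.4,0.4,0.4,0.4,0.4]}' 20
python3 -m crank '{"linear":[[0.035,0,-0.03],[0.015,0,-0.015],[0,0,0],[0,0,0]],"yaw":[0,0,0,0],"claw":[0.4,0.4,0.4,0.4]}' 20
python3 - <<'E'
from h import *
dip(arm.state()['eef_pos']+[0,.03,-.06])
E
```

```text
t: 18.92
eef_pos: [0.5517, -0.2172, 0.2451]
tcp_rot: [0.716, 0.698, -0.001, -0.006]
force: [1.1, 2.3, -3.9]
grip_width: 0.0579
gripper_force: 26.7
t: 19.25
eef_pos: [0.5531, -0.1966, 0.268]
tcp_rot: [0.714, 0.7, -0.0, 0.0]
force: [0.4, -0.7, -5.4]
grip_width: 0.0579
gripper_force: 26.7
1771 centroid [ 0.552 -0.203  0.24 ] axis down [-0.054 -0.049 -0.997] dip 85.8 minz 0.134 ylim [-0.247 -0.193]
```

Now it hangs near vertical. I'll measure the tilt properly by fitting a plane to its +y face.

```bash
cat >> h.py <<'E'
def face(yw=None):
    s=arm.state();im,m,q=dip(s['eef_pos']+[0,.0,-.06])
    # RANSAC planes
    rng=np.random.default_rng(0);Q=q
    for k in range(3):
        best=None
        for _ in range(400):
            a,b,c=Q[rng.choice(len(Q),3,replace=False)];n=np.cross(b-a,c-a)
            if np.linalg.norm(n)<1e-7: continue
            n/=np.linalg.norm(n);i=abs((Q-a)@n)<.0025
            if best is None or i.sum()>best.sum(): best=i
        F=Q[best];c=F.mean(0);n=np.linalg.svd(F-c,full_matrices=False)[2][2]
        print('plane',len(F),'c',c.round(4),'n',n.round(3),'lo/hi',np.percentile(F,[1,99],axis=0).round(3).tolist())
        Q=Q[~best]
        if len(Q)<150: break
    return im
E
python3 - <<'E'
from h import *
im=face(); print(arm.state()['eef_pos'],arm.state()['q'])
cv2.imwrite('pics/hang.png',cv2.resize(im[40:250,180:460,::-1],(800,600)))
E
```

```text
1801 centroid [ 0.552 -0.204  0.24 ] axis down [-0.071 -0.049 -0.996] dip 85.1 minz 0.133 ylim [-0.248 -0.193]
plane 1402 c [ 0.5532 -0.2002  0.2342] n [ 0.021  0.997 -0.072] lo/hi [[0.526, -0.208, 0.136], [0.58, -0.193, 0.315]]
plane 158 c [ 0.5601 -0.2145  0.3157] n [0.005 0.074 0.997] lo/hi [[0.534, -0.24, 0.312], [0.579, -0.197, 0.318]]
plane 137 c [ 0.5247 -0.2285  0.2082] n [-0.999  0.032  0.005] lo/hi [[0.523, -0.252, 0.142], [0.528, -0.195, 0.259]]
[ 0.55288866 -0.19712511  0.26719703] [-5.43809027e-01  4.26834894e-01  1.11929101e+00 -4.83479363e-04
  1.59727415e+00 -5.22556989e-01]
```

View pics/hang.png

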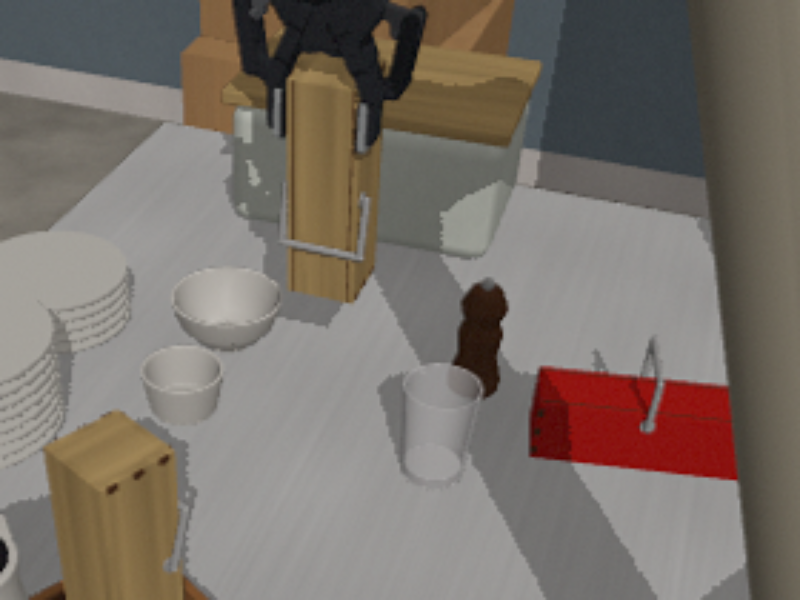

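The box hangs heavy end down, leaning about 4°. The pads hold it near its handle-side face and the handle is folded down (pixel (325,250)). I'll grip harder, raise it above the twin, align it with the tray, and carry it over.

```bash
python3 -m crank '{"linear":[[0,0,0],[0,0,0],[0,0,-0.02],[0,0,-0.04],[0,0,-0.05],[0,0,-0.05],[0,0,-0.04],[0,0,-0.032],[0,0,0]],"yaw":[0,0,0.04,0.055,0.06,0.06,0.055,0.042,0],"claw":[0.4,0.4,0.4,0.4,0.4,0.4,0.4,0.4,0.4]}' 60
python3 -m crank '{"linear":[[0.017,-0.0115,0],[0.034,-0.023,0],[0.0514,-0.0346,0],[0.0514,-0.0346,0],[0.0514,-0.0346,0],[0.0514,-0.0346,0],[0.0514,-0.0346,0],[0.0514,-0.0346,0],[0.0514,-0.0346,0],[0.0514,-0.0346,0],[0.0514,-0.0346,0],[0.0514,-0.0346,0]],"yaw":[0,0,0,0,0,0,0,0,0,0,0,0],"claw":[0.4,0.4,0.4,0.4,0.4,0.4,0.4,0.4,0.4,0.4,0.4,0.4]}'
python3 -m crank '{"linear":[[0.0514,-0.0346,0],[0.0514,-0.0346,0],[0.0514,-0.0346,0],[0.0514,-0.0346,0],[0.0514,-0.0346,0],[0.0514,-0.0346,0],[0.0514,-0.0346,0],[0.0514,-0.0346,0],[0.034,-0.023,0],[0.017,-0.0115,0],[0,0,0],[0,0,0]],"yaw":[0,0,0,0,0,0,0,0,0,0,0,0],"claw":[0.4,0.4,0.4,0.4,0.4,0.4,0.4,0.4,0.4,0.4,0.4,0.4]}'
python3 - <<'E'
from h import *
im=face();b=arm.grab_frame('top')[0]; print(arm.state()['eef_pos'])
cv2.imwrite('pics/over.png',np.hstack([cv2.resize(im[:,60:340,::-1],(400,600)),cv2.resize(b[60:320,60:320,::-1],(400,600))]))
E
```

```text
t: 20.1
eef_pos: [0.5538, -0.1972, 0.3636]
tcp_rot: [0.863, 0.504, 0.001, 0.002]
force: [-0.1, 0.3, -4.4]
grip_width: 0.0572
gripper_force: 66.2
t: 21.1
eef_pos: [0.5298, 0.0775, 0.3602]
tcp_rot: [0.862, 0.507, -0.001, -0.001]
force: [0.9, 0.0, -5.8]
grip_width: 0.0571
gripper_force: 66.1
t: 22.1
eef_pos: [0.5123, 0.2972, 0.3606]
tcp_rot: [0.862, 0.506, -0.001, 0.0]
force: [0.3, -0.7, -5.2]
grip_width: 0.0572
gripper_force: 66.2
4839 centroid [0.481 0.283 0.325] axis down [-0.053  0.007 -0.999] dip 86.9 minz 0.227 ylim [0.257 0.308]
plane 3592 c [0.4707 0.2805 0.3212] n [-0.871  0.491 -0.   ] lo/hi [[0.457, 0.257, 0.231], [0.487, 0.308, 0.41]]
plane 1123 c [0.5141 0.2929 0.3284] n [ 0.49   0.869 -0.07 ] lo/hi [[0.489, 0.279, 0.232], [0.535, 0.307, 0.407]]
[0.51278379 0.29634856 0.36107621]
```

View pics/over.png

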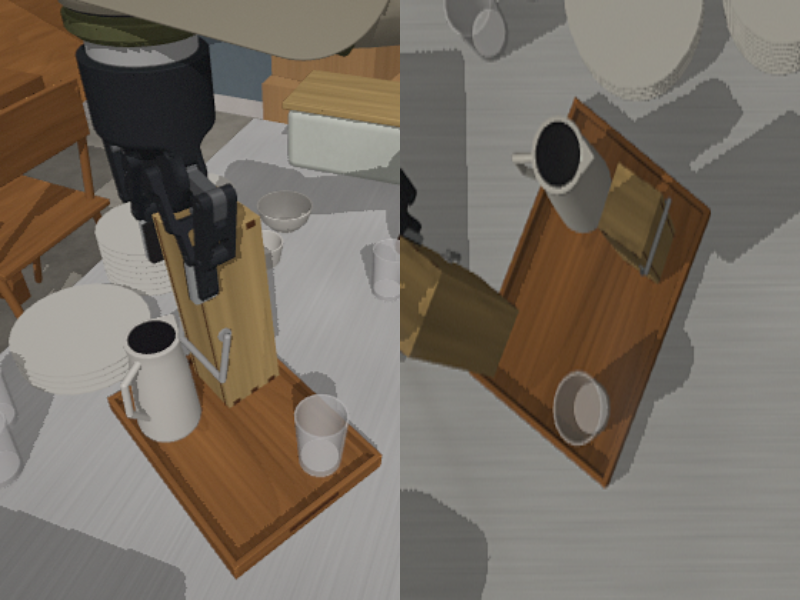

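Over the free quarter the box's centre is at about 0.05 across and 0.08 along from the tray's centre, inside the limits. The jug at (160,380) and the tumbler at (320,435) in the left half are both clear. I'll lower it, slowly at the end.

```bash
python3 -m crank '{"linear":[[0,0,0.02],[0,0,0.045],[0,0,0.055],[0,0,0.055],[0,0,0.055],[0,0,0.055],[0,0,0.055],[0,0,0.055],[0,0,0.045],[0,0,0.03],[0,0,0.02],[0,0,0]],"yaw":[0,0,0,0,0,0,0,0,0,0,0,0],"claw":[0.4,0.4,0.4,0.4,0.4,0.4,0.4,0.4,0.4,0.4,0.4,0.4]}'
python3 -m crank '{"linear":[[0,0,0.008],[0,0,0.008],[0,0,0.008],[0,0,0.006],[0,0,0.005],[0,0,0.005],[0,0,0],[0,0,0]],"yaw":[0,0,0,0,0,0,0,0],"claw":[0.4,0.4,0.4,0.4,0.4,0.4,0.4,0.4]}'
```

```text
t: 23.2
eef_pos: [0.5122, 0.2963, 0.1634]
tcp_rot: [0.863, 0.505, -0.002, -0.0]
force: [0.3, 0.7, -5.8]
grip_width: 0.0574
gripper_force: 65.9
t: 23.87
eef_pos: [0.5128, 0.2972, 0.1492]
tcp_rot: [0.863, 0.506, 0.0, 0.0]
force: [0.9, 0.3, -5.4]
grip_width: 0.0575
gripper_force: 66.1
```

```bash
python3 -m crank '{"linear":[[0,0,0.005],[0,0,0.005],[0,0,0],[0,0,0]],"yaw":[0,0,0,0],"claw":[0.4,0.4,0.4,0.4]}'
python3 -m crank '{"linear":[[0,0,0.004],[0,0,0.004],[0,0,0],[0,0,0]],"yaw":[0,0,0,0],"claw":[0.4,0.4,0.4,0.4]}' 20
```

```text
t: 24.2
eef_pos: [0.5127, 0.2972, 0.1451]
tcp_rot: [0.863, 0.506, -0.0, -0.0]
force: [-1.2, 0.4, -5.6]
grip_width: 0.0571
gripper_force: 66.1
t: 24.53
eef_pos: [0.5131, 0.2976, 0.1439]
tcp_rot: [0.863, 0.506, 0.001, 0.0]
force: [-1.9, 0.0, 8.2]
grip_width: 0.0573
gripper_force: 67.5
```

Contact. I'll open gently, check the box, and then back off.

```bash
python3 -m crank '{"linear":[[0,0,0],[0,0,0],[0,0,0],[0,0,0],[0,0,0],[0,0,0],[0,0,0],[0,0,0],[0,0,0]],"yaw":[0,0,0,0,0,0,0,0,0],"claw":[0.66,0.68,0.7,0.73,0.78,0.85,0.95,1,1]}' 20
python3 - <<'E'
from h import *
im=face();b=arm.grab_frame('side')[0]; s=arm.state();print(s['eef_pos'],s['grip_width'],s['gripper_force'])
cv2.imwrite('pics/rel.png',cv2.resize(b[100:400,60:400,::-1],(680,600)))
E
```

```text
t: 25.28
eef_pos: [0.5128, 0.2972, 0.142]
tcp_rot: [0.863, 0.506, -0.0, 0.0]
force: [-0.0, 0.3, -0.4]
grip_width: 0.0857
gripper_force: 0.0
2997 centroid [0.483 0.272 0.091] axis down [ 0.017  0.26  -0.966] dip 74.9 minz 0.015 ylim [0.121 0.353]
plane 1227 c [0.4672 0.2723 0.0989] n [ 0.867 -0.498 -0.002] lo/hi [[0.457, 0.254, 0.019], [0.498, 0.325, 0.192]]
plane 792 c [0.4941 0.2922 0.0248] n [ 0.003  0.002 -1.   ] lo/hi [[0.374, 0.194, 0.022], [0.671, 0.356, 0.027]]
plane 513 c [0.4882 0.2519 0.1914] n [ 0.004  0.002 -1.   ] lo/hi [[0.462, 0.229, 0.19], [0.51, 0.291, 0.193]]
[0.51279024 0.29717336 0.14195778] 0.08546991902278263 0.0
```

View pics/rel.png

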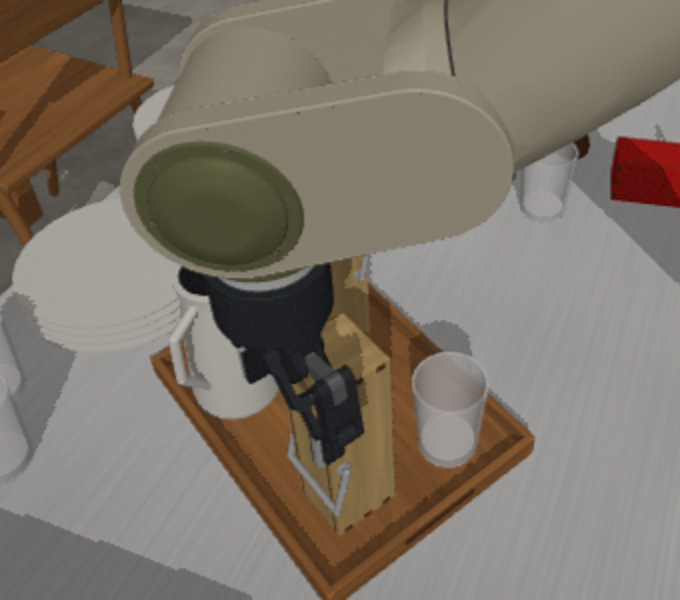

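The box stands level with its top face at z 0.191, inside the rim, and nothing around it has been disturbed. I'll back straight up.

```bash
python3 -m crank '{"linear":[[0,0,-0.02],[0,0,-0.03],[0,0,-0.04],[0,0,-0.06],[0,0,-0.06],[0,0,-0.06],[0,0,-0.06],[0,0,-0.04],[0,0,-0.02],[0,0,0],[0,0,0],[0,0,0]],"yaw":[0,0,0,0,0,0,0,0,0,0,0,0],"claw":[1,1,1,1,1,1,1,1,1,1,1,1]}'
python3 - <<'E'
from h import *
s=arm.state();s['eef_pos']
im,m,q=dip(np.array([.494,.264,.1]))
t=q[q[:,2]>.186];print('top',len(t),t.mean(0).round(4),t[:,2].std())
for n,z in(('twin_centre',.1),('jug_centre',.086),('tumbler_a_centre',.05),('bowl_centre',.025),('mill_centre',.055),('ramekin_centre',.021)):
    for r in arm.pinpoint('side',n): print(n,round(r['score'],2),w('side',r['uv'],z).round(3))
print(arm.hand_in())
E
```

```text
t: 26.38
eef_pos: [0.5125, 0.2971, 0.2967]
tcp_rot: [0.863, 0.506, -0.001, -0.0]
force: [-0.1, 0.2, -0.6]
grip_width: 0.0848
gripper_force: 0.0
5430 centroid [0.491 0.257 0.113] axis down [ 0.074 -0.504 -0.861] dip 59.4 minz 0.014 ylim [0.096 0.351]
top 1305 [0.494  0.2661 0.1911] 0.001168142466677281
twin_centre 0.77 [0.579 0.114 0.1  ]
twin_centre 0.46 [ 0.631 -0.088  0.1  ]
jug_centre 0.85 [0.645 0.197 0.086]
jug_centre 0.35 [0.598 0.092 0.086]
tumbler_a_centre 0.77 [0.429 0.185 0.05 ]
bowl_centre 0.89 [ 0.675 -0.293  0.025]
mill_centre 0.77 [ 0.422 -0.326  0.055]
mill_centre 0.57 [ 0.657 -0.151  0.055]
mill_centre 0.44 [0.432 0.191 0.055]
ramekin_centre 0.74 [ 0.675 -0.188  0.021]
the job is handed in; nothing more can be done
None
```

The gift box is standing level in the tray's free quarter, heavy end down and let go of. The neighbouring items showed no clear movement in the last camera check, and the job is handed in, though no verdict came back.

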